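# Clear broken crispbread off the chopping block with the scraper

## Task

Pick up the red scraper by its black grip and wipe all four broken pieces of crispbread off the white chopping block into the steel catch tray beside it, without touching the pieces with the gripper. Steer round the short tin that stands on the block, and leave it, the honey jar and the tall tin standing where they are. Then stand the scraper upright on the cork trivet again.

Things in the scene. Friction and masses are not known exactly. Their poses are not given: they have to be found in the camera images.
- cover: Fixed wooden stove cover over the burners, 600 (x) x 735 (y) mm, its flat top 30 mm above z = 0; everything else listed stands on it or on something that does. Origin: centre of its underside.
- board: White chopping block on a dark plinth, fixed, 240 (its x) x 320 (its y) x 45 mm high, flat top without rim (75 mm above z = 0). Origin: centre of its underside. One of its two 240 mm edges (y = +160 or -160 mm) has the tray beside it, the other the trivet; which is which varies.
- tray: Open steel catch tray, fixed, 240 (its x) x 120 (its y) mm outside, walls 3 mm thick and 36 mm high (9 mm lower than the block's top), inner floor at 3 mm. Its long side lies 5 mm from the block's edge. Origin: centre of its underside; axes parallel to the block's.
- trivet: Flat cork trivet, fixed, 150 (its x) x 120 (its y) x 8 mm, 5 mm from the block's other edge. Origin: centre of its underside; axes parallel to the block's. The scraper stands on it.
- scraper: Loose scraper block, 220 g. Red foot 100 (its x) x 44 (its y) x 26 mm high with a flat underside and steel blades along both 100 mm faces; a neck; on top a black grip bar 96 (x) x 26 (y) mm, from 51 to 81 mm above the underside. Origin: centre of its underside; z up along the neck. Grasp the grip from above across its y; the foot is the same from both sides.
- crisp_a: Loose flat piece of broken crispbread, brown, about 52 x 42 mm, 10 mm thick, 20 g. Origin: centre of its underside.
- crisp_b: Loose flat piece of broken crispbread, brown, about 50 x 40 mm, 10 mm thick, 20 g. Origin: centre of its underside.
- crisp_c: Loose flat piece of broken crispbread, brown, about 58 x 38 mm, 10 mm thick, 20 g. Origin: centre of its underside.
- crisp_d: Loose flat piece of broken crispbread, brown, about 46 x 46 mm, 10 mm thick, 20 g. Origin: centre of its underside.
- short_tin: Short green-labelled food tin, 76 mm in diameter, 58 mm tall, standing loose on the block. Origin: centre of its underside. Bystander.
- honey: Honey jar, 71 mm in diameter, 110 mm tall, standing loose on the wooden stove cover behind the work. Origin: centre of its underside. Bystander.
- tall_tin: Tall food tin, 75 mm in diameter, 110 mm tall, standing loose on the wooden stove cover behind the work. Origin: centre of its underside. Bystander.

How it is judged:
By the outcome, as a careful person would: the job done as asked, in the order asked, and still so for the second after the job is handed in, with the robot touching nothing.
It also fails if it takes over 72 s, if anything falls off the work surface, if the arm or the gripper's body presses on something with over 40 N, if the wrist force passes 120 N, or if a joint passes its speed limit or range.

## Robot

A 7-joint arm with a two-finger parallel gripper is mounted at the origin on a cart in front of the work surface, level with it; the furniture and walls round the work are solid. World frame = base frame: x ahead of the robot, y to its left, z up, the work surface at z = 0. Lengths are in m, angles in rad, forces in N, time in s.
With the tool pointing down it reaches from about 0.35 to 0.9 m from the base axis. Payload 8.1 kg.
Tool frame: the origin (TCP) lies midway between the tips of the shut fingers; the grasp point (between the pads) lies 19 mm behind it; z points along the fingers, y is the line along which they close (so a half turn about z gives the same grasp; the last joint's range is limited). The gripper opens to 92 mm and grips with 3 to 60 N. Pads are 19 mm wide; open, the fingers measure 130 mm over their backs; the gripper's body (75 mm by 190 mm) begins 47 mm behind the grasp point.
Start: joints at [1.155, 0.434, 0.025, 1.573, -0.012, 1.134, -0.075], TCP at [0.192, -0.595, 0.227] pointing down, gripper open.
Joint ranges: [-2.62, 2.62], [-0.44, 2.09], [-1.27, 1.32], [0.08, 2.57], [-1.32, 4.46], [0.12, 2], [-2.74, 2.74]. Speed limits (rad/s): [2.22, 2.22, 3.01, 3.01, 3.14, 3.14, 3.14].

## Interface

Orientations are given as a rotation vector (axis times angle).
In Python, from cell import observe, cams, job gives the robot as it stands. The module is installed in compiled form; this text tells all that it offers.
- The arm moves only by the tool step_arm, never from a script. Its argument "steps" is a list of rows, each a list of 6 numbers: the shift along the world's x, y, z in mm, then the turn, a rotation vector about the world's x, y, z in rad. In form: [[dx, dy, dz, rx, ry, rz], ...]. A call has 1 to 20 rows; each row shifts and turns the commanded pose from where the row before left it; what a row does not reach is not made up. A row lasts 1/12 s, in which the tool goes at most 41.7 mm and 7.16 degrees, less where a joint would pass 70% of its speed; a pose out of reach is approached as far as the arm can. A call with a gripper value outside its range is refused whole. "gripper" is the opening, from 0 (shut) to 1 (fully open), set as the call begins (left out, the last holds). The fingers move at their own pace and stop on an object; "force" is the grip in N (left out, the last holds). Time passes only in rows, so rows that do not move let the fingers close. It gives the time, the measured TCP pose, the force, the opening and the grip force at its end, in the units of the state.
- observe(): the state, without advancing time (a new reading comes with each control period).
- cams.get_image(name): name is "side" or "top"; returns the picture (400x640x3 uint8, red, green, blue); there is no depth.
- cams.get_calibration(name): a dict with "fov_y" (degrees; the focal length in pixels is half the picture's height over the tangent of half this angle, whatever the lens; pixels are square), "cx", "cy" (the principal point, pixels), "dist_coeffs" ([k1, k2, p1, p2, k3] as OpenCV has them; the pictures are not rectified), "world_to_cam" (4x4, takes a point from world to camera coordinates). Camera axes: x right, y up, looking along -z (the intrinsics and any distortion apply to the point x, -y, -z); pixel columns grow to the right and rows downward; lengths in m; the calibration is good to about 2 mm. A picture is of the moment at which its call begins. get_calibration takes no time and is no camera call.
- job.sign_off(): hands the job in; it is judged then, once.
The state is a dict: "clock": time; "joints": joint angles; "dq": joint speeds; "joint_efforts": joint torques, N m; "position": TCP position; "ee_rot": TCP orientation; "force": force on the tool from outside, world axes, zero at the start; "ft_torque": the same for the moment, N m; "width": opening from 0.0 (shut) to 1.0 (fully open); "gripper_force": force on a finger pad.
Only numpy, scipy, OpenCV 4.12 (cv2) and the standard library are available. Lean on these libraries where they do the work, as an engineer would, in place of code of your own. Each camera call takes 0.05 s, during which the arm holds its last target. There are 200 camera calls.

## Working session

There is one attempt and no reset: what is moved stays moved. The work goes in short steps, Python scripts to look and compute and a tool call to move; the robot and the scene stay as the last step left them, time stands still between calls to the robot, and variables do not carry over. Pictures are saved under pics/ and viewed, at most 10 in all, crops included, and the job is handed in when it is done.

Besides the shell and the picture viewer there is one more tool, called after ">>>" in YAML: its name, and indented under it one key for each argument. step_arm: Moves the arm, as the interface text tells. Its arguments: {"type":"object","properties":{"steps":{"type":"array","items":{"type":"array","items":{"type":"number"}}},"gripper":{"type":"number"},"force":{"type":"number"}},"required":["steps"]}

```bash
mkdir -p pics
cat > h.py <<'E'
import numpy as np, cv2
from cell import observe, cams, job
def K(n):
    c=cams.get_calibration(n); f=200/np.tan(np.radians(c["fov_y"])/2)
    return np.array([[f,0,c["cx"]],[0,f,c["cy"]],[0,0,1]]),np.array(c["dist_coeffs"],float),np.array(c["world_to_cam"])
def ray(n,uv,z):
    k,d,T=K(n); u=cv2.undistortPoints(np.array(uv,float).reshape(-1,1,2),k,d).reshape(-1,2)
    D=np.c_[u[:,0],-u[:,1],-np.ones(len(u))]@T[:3,:3]; o=-T[:3,:3].T@T[:3,3]
    return o+D*((z-o[2])/D[:,2])[:,None]
def proj(n,P):
    k,d,T=K(n); P=np.array(P,float).reshape(-1,3)@T[:3,:3].T+T[:3,3]
    return cv2.projectPoints(P*[1,-1,-1],np.zeros(3),np.zeros(3),k,d)[0].reshape(-1,2)
def snap(n,f,crop=None,s=1):
    im=cams.get_image(n)[:,:,::-1]
    if crop: x0,y0,x1,y1=crop; im=im[y0:y1,x0:x1]
    im=cv2.resize(im,None,fx=s,fy=s,interpolation=cv2.INTER_CUBIC); cv2.imwrite("pics/"+f,im)
E
python3 - <<'E'
from h import *
snap("top","t0.png",s=1.25); snap("side","s0.png",s=1.25)
s=observe(); print({k:np.round(v,3) for k,v in s.items()})
E
```

```text
{'clock': np.float64(0.1), 'joints': array([ 1.155,  0.435,  0.025,  1.574, -0.012,  1.134, -0.075]), 'dq': array([ 0.001, -0.001, -0.002, -0.002, -0.001,  0.001,  0.002]), 'joint_efforts': array([ 4.0000e-03, -6.6912e+01,  9.8900e-01, -3.1514e+01, -6.0000e-02,
        3.8000e-02,  0.0000e+00]), 'position': array([ 0.192, -0.594,  0.226]), 'ee_rot': array([-3.102e+00, -4.890e-01,  1.000e-03]), 'force': array([ 0.186, -0.233, -0.456]), 'ft_torque': array([-0.011,  0.03 ,  0.027]), 'gripper_force': np.float64(0.0), 'width': np.float64(1.002)}
```

View pics/t0.png

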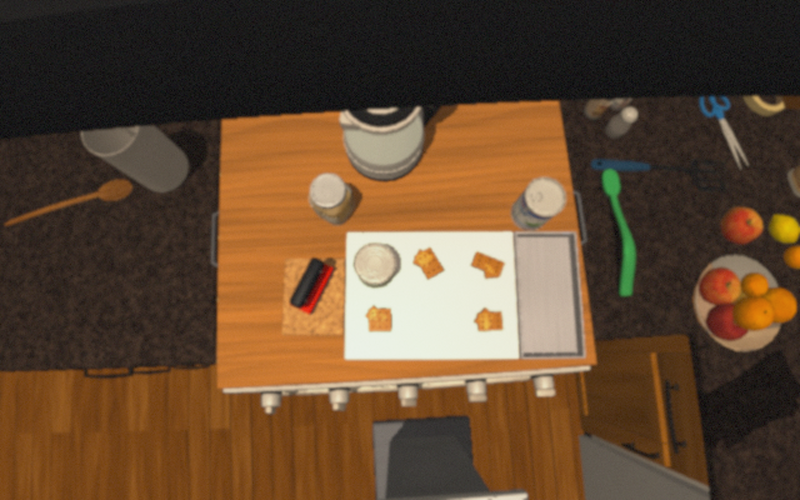

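View pics/s0.png

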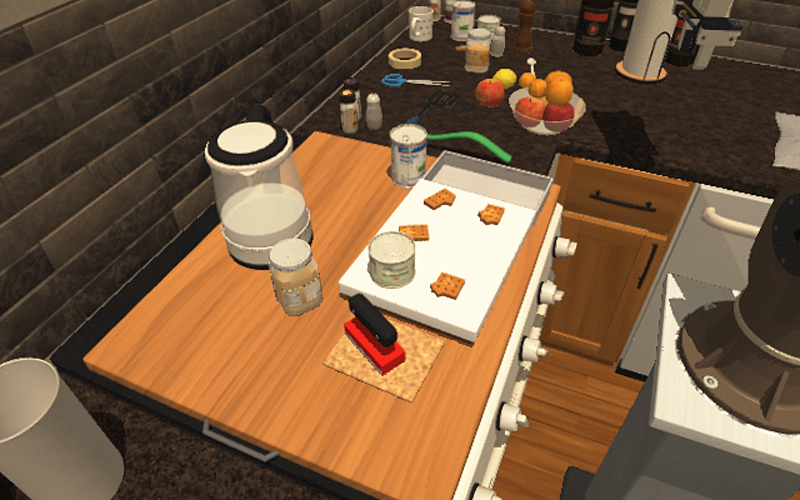

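The top picture shows the trivet with the scraper at left (315,285), the block at (345–520, 232–360), and the tray at right. The short tin is at (375,265), and the four pieces are at (428,262), (488,264), (379,319) and (489,320). Next I'll enlarge both views.

Run:
```python
from h import *
snap("top","t1.png",(220,175,480,300),3); snap("side","s1.png",(250,110,450,330),2.7)
```

```text
(no output)
```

View pics/t1.png

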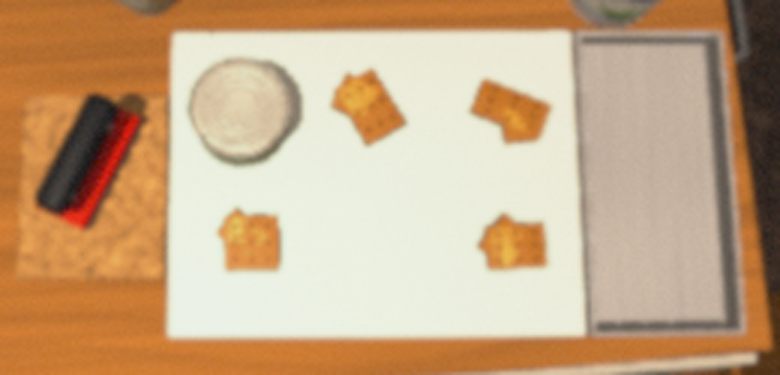

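View pics/s1.png

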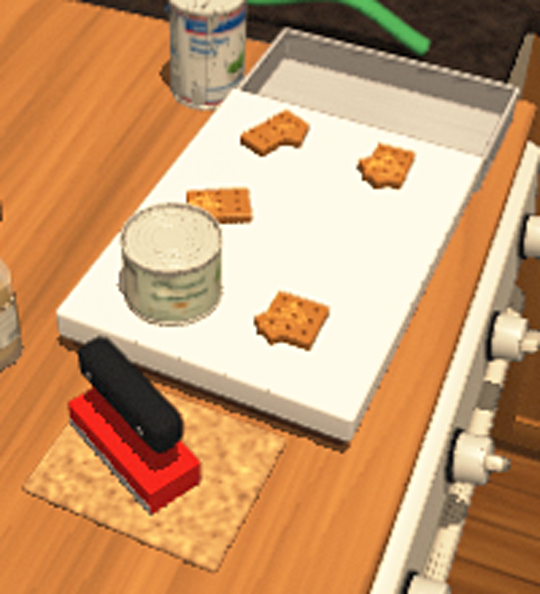

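```bash
cat > m.py <<'E'
from h import *
t=lambda L:[((x+.5)/3-.5+220,(y+.5)/3-.5+175) for x,y in L]
s=lambda L:[((x+.5)/2.7-.5+250,(y+.5)/2.7-.5+110) for x,y in L]
R=lambda a:np.round(a*1000).astype(int).tolist()
print("board T",R(ray("top",t([(170,31),(575,31),(587,337),(167,337)]),.075)[:,:2]))
print("board S",R(ray("side",s([(237,92),(482,158),(349,419),(59,313)]),.075)[:,:2]))
print("trivet T",R(ray("top",t([(27,94),(17,275),(166,278),(166,94)]),.038)[:,:2]),"S",R(ray("side",s([(24,487),(217,571),(285,440)]),.038)[:,:2]))
print("tin T",R(ray("top",t([(241,109)]),.133)),"S",R(ray("side",s([(172,235)]),.133)))
print("grip T corners",R(ray("top",t([(86,94),(117,101),(37,200),(66,214)]),.112)[:,:2]))
print("foot T",R(ray("top",t([(146,113),(84,229)]),.064)[:,:2]),"foot S",R(ray("side",s([(69,405),(148,496),(200,462)]),.064)[:,:2]))
print("foot bottom S",R(ray("side",s([(72,424),(153,513),(200,480)]),.038)[:,:2]))
print("tray T",R(ray("top",t([(575,31),(722,31),(745,332),(590,334)]),.066)[:,:2]))
for n,p in dict(NW=[(332,104),(370,68),(408,125),(370,144),(348,73)],NE=[(485,79),(552,103),(538,140),(512,142),(470,110)],SW=[(220,225),(236,208),(280,214),(280,270),(226,270)],SE=[(478,243),(503,214),(545,222),(547,266),(487,268)]).items():
    print(n,R(ray("top",t(p),.083)[:,:2]))
for n,p in dict(NW=[(186,190),(250,189),(252,222)],NE=[(241,147),(290,111),(309,128),(306,141),(266,153)],SW=[(255,323),(285,292),(329,301),(321,330),(292,347)],SE=[(359,163),(379,145),(415,150),(407,177),(385,187)]).items():
    print(n,"S",R(ray("side",s(p),.083)[:,:2]))
E
python3 m.py
```

```text
board T [[661, 156], [642, -167], [404, -150], [423, 167]]
board S [[638, -157], [407, -147], [427, 169], [658, 157]]
trivet T [[624, 279], [478, 290], [469, 170], [617, 165]] S [[622, 284], [474, 293], [470, 176]]
tin T [[584, 100, 133]] S [[588, 102, 133]]
grip T corners [[607, 217], [600, 194], [529, 256], [517, 234]]
foot T [[598, 178], [509, 230]] foot S [[615, 225], [532, 273], [511, 234]]
foot bottom S [[617, 222], [531, 268], [512, 231]]
tray T [[644, -169], [637, -290], [398, -276], [405, -155]]
NW [[593, 31], [620, 0], [573, -26], [560, 4], [617, 17]]
NE [[605, -89], [583, -140], [555, -126], [555, -106], [582, -75]]
SW [[505, 123], [517, 110], [510, 77], [468, 79], [471, 120]]
SE [[479, -72], [500, -93], [492, -125], [459, -123], [460, -77]]
NW S [[622, -2], [574, -23], [558, 14]]
NE S [[601, -73], [580, -138], [556, -120], [552, -102], [578, -73]]
SW S [[516, 117], [507, 78], [473, 75], [469, 105], [483, 129]]
SE S [[501, -90], [492, -121], [461, -126], [458, -88], [472, -68]]
```

Both cameras agree to within about 4 mm. The block centre is at (532, 3) with a yaw of −3.4°. The scraper is at (564, 227) with its axis at −28°, and the tin is at (586, 101). The gap between the tin and the NW piece is too narrow for the foot. So I'll clear the south lane first, then push NW sideways into it, then take NE. Moving to above the scraper.

>>> step_arm:
  steps:
    - [11.6, 25.7, 0, 0, 0, 0.073]
    - [11.6, 25.7, 0, 0, 0, 0.073]
    - [11.6, 25.7, 0, 0, 0, 0.073]
    - [11.6, 25.7, 0, 0, 0, 0.073]
    - [11.6, 25.7, 0, 0, 0, 0.073]
    - [11.6, 25.7, 0, 0, 0, 0.073]
    - [11.6, 25.7, 0, 0, 0, 0.073]
    - [11.6, 25.7, 0, 0, 0, 0.073]
    - [11.6, 25.7, 0, 0, 0, 0.073]
    - [11.6, 25.7, 0, 0, 0, 0.073]
    - [11.6, 25.7, 0, 0, 0, 0.073]
    - [11.6, 25.7, 0, 0, 0, 0.073]
    - [11.6, 25.7, 0, 0, 0, 0.073]
    - [11.6, 25.7, 0, 0, 0, 0.073]
    - [11.6, 25.7, 0, 0, 0, 0.073]
    - [11.6, 25.7, 0, 0, 0, 0.073]
  gripper: 1
  force: 35

```text
clock: 1.53
position: [0.3781, -0.1822, 0.2269]
ee_rot: [2.315, 2.123, -0.0]
force: [0.2, 0.6, -0.7]
width: 1.002
gripper_force: 0.0
```

>>> step_arm:
  steps:
    - [11.6, 25.7, 0, 0, 0, 0.073]
    - [11.6, 25.7, 0, 0, 0, 0.073]
    - [11.6, 25.7, 0, 0, 0, 0.073]
    - [11.6, 25.7, 0, 0, 0, 0.073]
    - [11.6, 25.7, 0, 0, 0, 0.073]
    - [11.6, 25.7, 0, 0, 0, 0.073]
    - [11.6, 25.7, 0, 0, 0, 0.073]
    - [11.6, 25.7, 0, 0, 0, 0.073]
    - [11.6, 25.7, 0, 0, 0, 0.073]
    - [11.6, 25.7, 0, 0, 0, 0.073]
    - [11.6, 25.7, 0, 0, 0, 0.073]
    - [11.6, 25.7, 0, 0, 0, 0.073]
    - [11.6, 25.7, 0, 0, 0, 0.073]
    - [11.6, 25.7, 0, 0, 0, 0.073]
    - [11.6, 25.7, 0, 0, 0, 0.073]
    - [11.6, 25.7, 0, 0, 0, 0.073]
    - [0, 0, 0, 0, 0, 0]
    - [0, 0, 0, 0, 0, 0]

```text
clock: 3.03
position: [0.5632, 0.2293, 0.2261]
ee_rot: [-0.763, -3.046, -0.001]
force: [0.8, -0.5, 0.5]
width: 0.998
gripper_force: 0.0
```

>>> step_arm:
  steps:
    - [0.5, -2, -14, 0, 0, 0]
    - [0, 0, -15, 0, 0, 0]
    - [0, 0, -15, 0, 0, 0]
    - [0, 0, -15, 0, 0, 0]
    - [0, 0, -15, 0, 0, 0]
    - [0, 0, -15, 0, 0, 0]
    - [0, 0, -15, 0, 0, 0]
    - [0, 0, -10, 0, 0, 0]
    - [0, 0, -9, 0, 0, 0]
    - [0, 0, -9, 0, 0, 0]
    - [0, 0, -9, 0, 0, 0]
    - [0, 0, 0, 0, 0, 0]
    - [0, 0, 0, 0, 0, 0]

```text
clock: 4.12
position: [0.5638, 0.2256, 0.0855]
ee_rot: [-0.766, -3.046, 0.001]
force: [-0.1, -0.2, -0.1]
width: 0.996
gripper_force: 0.0
```

>>> step_arm:
  steps:
    - [0, 0, 0, 0, 0, 0]
    - [0, 0, 0, 0, 0, 0]
    - [0, 0, 0, 0, 0, 0]
    - [0, 0, 0, 0, 0, 0]
    - [0, 0, 0, 0, 0, 0]
    - [0, 0, 0, 0, 0, 0]
    - [0, 0, 0, 0, 0, 0]
    - [0, 0, 0, 0, 0, 0]
    - [0, 0, 0, 0, 0, 0]
    - [0, 0, 0, 0, 0, 0]
  gripper: 0
  force: 35

```text
clock: 4.95
position: [0.564, 0.2257, 0.0857]
ee_rot: [-0.766, -3.047, -0.0]
force: [0.4, 0.3, 0.1]
width: 0.323
gripper_force: 0.0
```

>>> step_arm:
  steps:
    - [0, 0, 0, 0, 0, 0]
    - [0, 0, 0, 0, 0, 0]
    - [0, 0, 0, 0, 0, 0]
    - [0, 0, 0, 0, 0, 0]
    - [0, 0, 0, 0, 0, 0]
    - [0, 0, 0, 0, 0, 0]

```text
clock: 5.45
position: [0.564, 0.2257, 0.0857]
ee_rot: [-0.766, -3.047, -0.0]
force: [0.3, 0.3, -2.2]
width: 0.284
gripper_force: 35.0
```

>>> step_arm:
  steps:
    - [0, 0, 6, 0, 0, 0]
    - [0, 0, 10, 0, 0, 0]
    - [0, 0, 10, 0, 0, 0]
    - [0, 0, 10, 0, 0, 0]
    - [0, 0, 10, 0, 0, 0]
    - [0, 0, 10, 0, 0, 0]
    - [0, 0, 0, 0, 0, 0]

```text
clock: 6.03
position: [0.5651, 0.2265, 0.1446]
ee_rot: [0.766, 3.044, 0.004]
force: [-0.4, 0.6, -2.8]
width: 0.282
gripper_force: 35.0
```

Run:
```python
from h import *
s=observe(); print({k:np.round(s[k],3) for k in("joints","position","ee_rot","force","ft_torque","width")})
im=cams.get_image("side")[:,:,::-1]; cv2.imwrite("pics/g.png",cv2.resize(im[100:400,150:450],None,fx=2,fy=2))
```

```text
{'joints': array([ 0.018,  0.595, -0.733,  1.671,  0.449,  1.047,  0.219]), 'position': array([0.565, 0.227, 0.145]), 'ee_rot': array([0.766, 3.044, 0.004]), 'force': array([-0.359,  0.585, -2.817]), 'ft_torque': array([ 0.082, -0.193,  0.048]), 'width': np.float64(0.282)}
```

View pics/g.png

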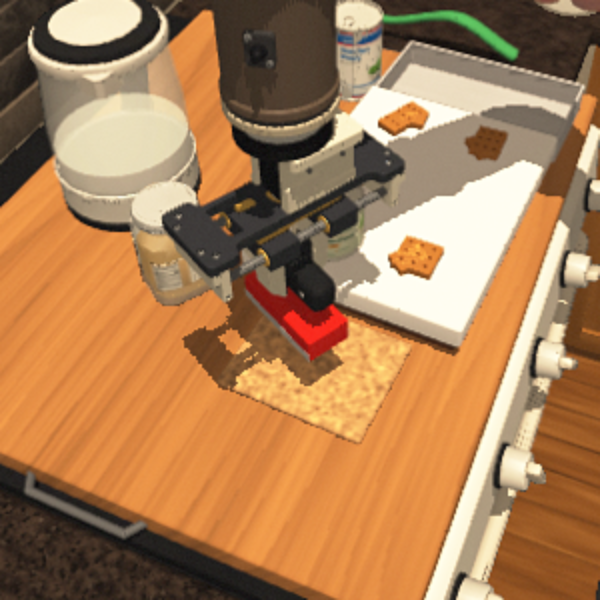

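The scraper is held level, with the foot clear above the trivet. Moving to the start of the south lane.

>>> step_arm:
  steps:
    - [0, 0, 10, 0, 0, 0]
    - [-9.4, -8.6, 6, 0, 0, 0.054]
    - [-9.4, -8.6, 0, 0, 0, 0.054]
    - [-9.4, -8.6, 0, 0, 0, 0.054]
    - [-9.4, -8.6, 0, 0, 0, 0.054]
    - [-9.4, -8.6, 0, 0, 0, 0.054]
    - [-9.4, -8.6, 0, 0, 0, 0.054]
    - [-9.4, -8.6, 0, 0, 0, 0.054]
    - [-9.4, -8.6, 0, 0, 0, 0.054]
    - [0, 0, 0, 0, 0, 0]
    - [0, 0, -8, 0, 0, 0]
    - [0, 0, -8, 0, 0, 0]
    - [0, 0, -8, 0, 0, 0]
    - [0, 0, -5, 0, 0, 0]
    - [0, 0, 0, 0, 0, 0]
    - [0, 0, 0, 0, 0, 0]

```text
clock: 7.42
position: [0.4886, 0.1572, 0.1282]
ee_rot: [-0.095, -3.139, -0.0]
force: [0.5, 0.4, -2.8]
width: 0.282
gripper_force: 35.0
```

>>> step_arm:
  steps:
    - [0, 0, -2, 0, 0, 0]
    - [0, 0, -1.5, 0, 0, 0]
    - [0, 0, 0, 0, 0, 0]
    - [0, 0, 0, 0, 0, 0]

```text
clock: 7.75
position: [0.4888, 0.1569, 0.1253]
ee_rot: [0.096, 3.14, 0.0]
force: [-1.3, -0.8, -2.6]
width: 0.281
gripper_force: 35.0
```

Run:
```python
from h import *
snap("side","l0.png",(270,130,450,330),3)
```

```text
(no output)
```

View pics/l0.png

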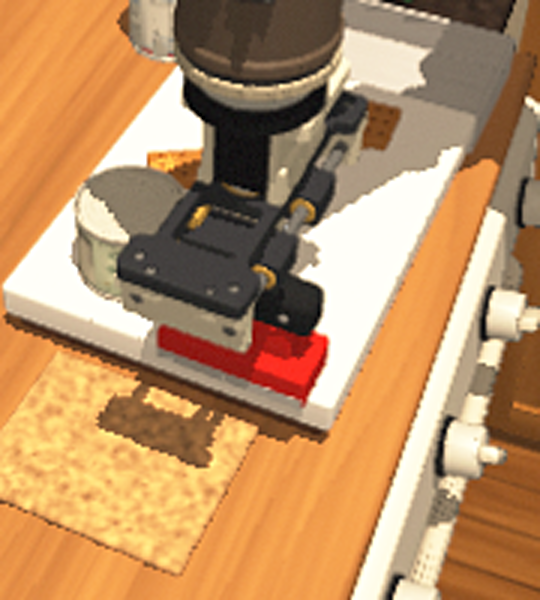

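The foot sits flat behind the SW piece, just at the edge of the block and clear of the tin. Sweeping the south lane.

>>> step_arm:
  steps:
    - [0, 0, -1, 0, 0, 0]
    - [-0.3, -5, 0, 0, 0, 0]
    - [-0.6, -10, 0, 0, 0, 0]
    - [-0.6, -10, 0, 0, 0, 0]
    - [-0.6, -10, 0, 0, 0, 0]
    - [-0.6, -10, 0, 0, 0, 0]
    - [-0.6, -10, 0, 0, 0, 0]
    - [-0.6, -10, 0, 0, 0, 0]
    - [-0.6, -10, 0, 0, 0, 0]
    - [-0.6, -10, 0, 0, 0, 0]
    - [-0.6, -10, 0, 0, 0, 0]
    - [-0.6, -10, 0, 0, 0, 0]
    - [-0.6, -10, 0, 0, 0, 0]
    - [-0.6, -10, 0, 0, 0, 0]
    - [-0.6, -10, 0, 0, 0, 0]
    - [-0.6, -10, 0, 0, 0, 0]
    - [-0.6, -10, 0, 0, 0, 0]
    - [0, 0, 0, 0, 0, 0]

```text
clock: 9.3
position: [0.4792, -0.0008, 0.1239]
ee_rot: [-0.1, -3.139, 0.002]
force: [0.3, -0.2, -2.4]
width: 0.281
gripper_force: 35.0
```

Run:
```python
from h import *
im=cams.get_image("side")[:,:,::-1]; im2=cams.get_image("top")[:,:,::-1]
a=cv2.resize(im[110:310,280:460],(540,600)); b=cv2.resize(im2[170:310,220:480],(520,280))
cv2.imwrite("pics/mid.png",np.hstack([cv2.resize(a,(360,400)),cv2.copyMakeBorder(cv2.resize(b,(440,237)),0,163,0,0,0)]))
```

```text
(no output)
```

View pics/mid.png

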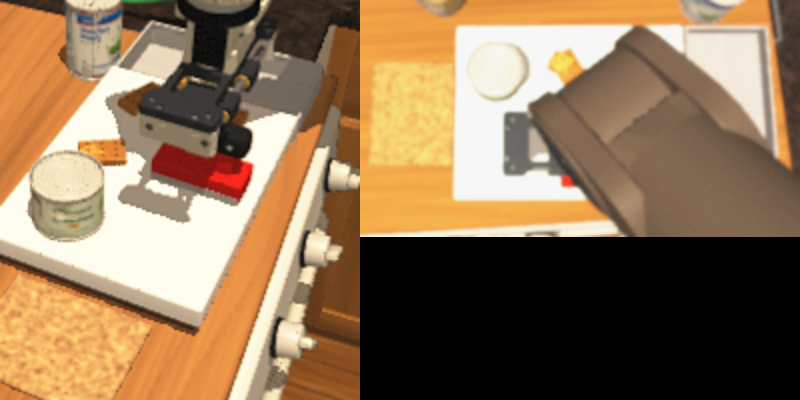

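Midway: the SW piece is being pushed along ahead of the foot, and the tin and NW piece are untouched. Continuing over the edge.

>>> step_arm:
  steps:
    - [-0.6, -10, 0, 0, 0, 0]
    - [-0.6, -10, 0, 0, 0, 0]
    - [-0.6, -10, 0, 0, 0, 0]
    - [-0.6, -10, 0, 0, 0, 0]
    - [-0.6, -10, 0, 0, 0, 0]
    - [-0.6, -10, 0, 0, 0, 0]
    - [-0.6, -10, 0, 0, 0, 0]
    - [-0.6, -10, 0, 0, 0, 0]
    - [-0.6, -10, 0, 0, 0, 0]
    - [-0.6, -10, 0, 0, 0, 0]
    - [-0.6, -10, 0, 0, 0, 0]
    - [-0.6, -10, 0, 0, 0, 0]
    - [-0.6, -10, 0, 0, 0, 0]
    - [-0.6, -10, 0, 0, 0, 0]
    - [-0.6, -10, 0, 0, 0, 0]
    - [-0.6, -10, 0, 0, 0, 0]
    - [-0.6, -10, 0, 0, 0, 0]
    - [-0.4, -7, 0, 0, 0, 0]
    - [0, 0, 0, 0, 0, 0]

```text
clock: 10.98
position: [0.4686, -0.1771, 0.124]
ee_rot: [-0.099, -3.14, 0.001]
force: [0.2, -0.9, -3.4]
width: 0.278
gripper_force: 35.0
```

>>> step_arm:
  steps:
    - [0, 0, 10, 0, 0, 0]
    - [0, 0, 15, 0, 0, 0]
    - [0, 0, 20, 0, 0, 0]
    - [0, 0, 20, 0, 0, 0]
    - [0, 0, 10, 0, 0, 0]
    - [1.2, 20, 0, 0, 0, 0]
    - [1.2, 20, 0, 0, 0, 0]
    - [1.2, 20, 0, 0, 0, 0]
    - [1.2, 20, 0, 0, 0, 0]
    - [1.2, 20, 0, 0, 0, 0]
    - [0, 0, 0, 0, 0, 0]

```text
clock: 11.9
position: [0.475, -0.0699, 0.2]
ee_rot: [0.086, 3.139, 0.003]
force: [-0.1, 1.1, -2.1]
width: 0.278
gripper_force: 35.0
```

Run:
```python
from h import *
im=cams.get_image("side")[:,:,::-1]; im2=cams.get_image("top")[:,:,::-1]
a=cv2.resize(im[110:310,280:460],(450,500)); b=cv2.resize(im2[170:310,300:480],(350,272))
cv2.imwrite("pics/e1.png",np.hstack([a,cv2.copyMakeBorder(b,0,228,0,0,0)]))
```

```text
(no output)
```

View pics/e1.png

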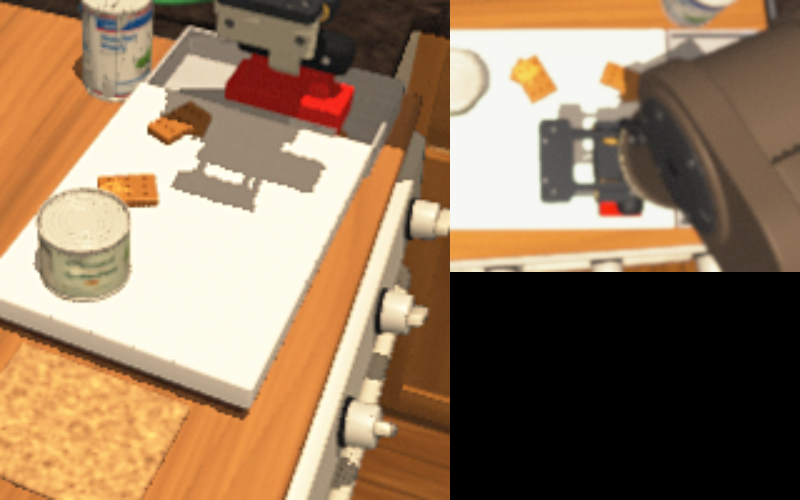

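South lane is clear, and the NE and NW pieces are undisturbed. Before turning the scraper I'll check the kettle clearance.

Run:
```python
from h import *
print(ray("side",np.array([(225,235),(262,265),(311,243)])/1.25,.035))
print(ray("top",np.array([(385,178),(350,160),(424,150)])/1.25,.045), ray("top",np.array([(425,110),(385,128)])/1.25,.25))
```

```text
[[0.9402577  0.09859478 0.035     ]
 [0.82770988 0.14033389 0.035     ]
 [0.77555476 0.05541769 0.035     ]]
[[ 0.77507343  0.074263    0.045     ]
 [ 0.81860943  0.14373466  0.045     ]
 [ 0.83128721 -0.00927013  0.045     ]] [[0.81046348 0.00288265 0.25      ]
 [0.78255289 0.0691875  0.25      ]]
```

>>> step_arm:
  steps:
    - [11.6, 3.6, 0, 0, 0, -0.105]
    - [11.6, 3.6, 0, 0, 0, -0.105]
    - [11.6, 3.6, 0, 0, 0, -0.105]
    - [11.6, 3.6, 0, 0, 0, -0.105]
    - [11.6, 3.6, 0, 0, 0, -0.105]
    - [11.6, 3.6, 0, 0, 0, -0.105]
    - [11.6, 3.6, 0, 0, 0, -0.105]
    - [11.6, 3.6, 0, 0, 0, -0.105]
    - [11.6, 3.6, 0, 0, 0, -0.105]
    - [11.6, 3.6, 0, 0, 0, -0.105]
    - [11.6, 3.6, 0, 0, 0, -0.105]
    - [11.6, 3.6, 0, 0, 0, -0.105]
    - [11.6, 3.6, 0, 0, 0, -0.105]
    - [11.6, 3.6, 0, 0, 0, -0.105]
    - [11.6, 3.6, 0, 0, 0, -0.105]
    - [0, 0, 0, 0, 0, 0]
    - [0, 0, 0, 0, 0, 0]

```text
clock: 13.42
position: [0.6488, -0.0215, 0.1987]
ee_rot: [-2.29, -2.15, 0.001]
force: [-0.5, 0.3, -2.1]
width: 0.28
gripper_force: 35.0
```

>>> step_arm:
  steps:
    - [1.5, 4.5, -10, 0, 0, 0]
    - [0, 0, -12, 0, 0, 0]
    - [0, 0, -12, 0, 0, 0]
    - [0, 0, -12, 0, 0, 0]
    - [0, 0, -12, 0, 0, 0]
    - [0, 0, -8, 0, 0, 0]
    - [0, 0, -5, 0, 0, 0]
    - [0, 0, -3, 0, 0, 0]
    - [0, 0, 0, 0, 0, 0]
    - [0, 0, 0, 0, 0, 0]

```text
clock: 14.25
position: [0.6507, -0.0165, 0.1256]
ee_rot: [2.292, 2.148, 0.001]
force: [0.5, 0.1, -2.6]
width: 0.281
gripper_force: 35.0
```

>>> step_arm:
  steps:
    - [0, 0, -1.3, 0, 0, 0]
    - [-5, 0.3, 0, 0, 0, 0]
    - [-9, 0.5, 0, 0, 0, 0]
    - [-9, 0.5, 0, 0, 0, 0]
    - [-9, 0.5, 0, 0, 0, 0]
    - [-9, 0.5, 0, 0, 0, 0]
    - [-9, 0.5, 0, 0, 0, 0]
    - [-9, 0.5, 0, 0, 0, 0]
    - [-9, 0.5, 0, 0, 0, 0]
    - [-9, 0.5, 0, 0, 0, 0]
    - [-9, 0.5, 0, 0, 0, 0]
    - [-9, 0.5, 0, 0, 0, 0]
    - [-8, 0.5, 0, 0, 0, 0]
    - [-4, 0.2, 0, 0, 0, 0]
    - [0, 0, 0, 0, 0, 0]
    - [0, 0, 0, 0, 0, 0]

```text
clock: 15.58
position: [0.5435, -0.0107, 0.124]
ee_rot: [2.292, 2.148, 0.0]
force: [0.3, -0.4, -3.0]
width: 0.282
gripper_force: 35.0
```

>>> step_arm:
  steps:
    - [5, -0.3, 0, 0, 0, 0]
    - [5, -0.3, 5, 0, 0, 0]
    - [5, -0.3, 15, 0, 0, 0]
    - [0, 0, 20, 0, 0, 0]
    - [0, 0, 20, 0, 0, 0]
    - [0, 0, 15, 0, 0, 0]
    - [0, 0, 0, 0, 0, 0]

```text
clock: 16.17
position: [0.5611, -0.011, 0.2023]
ee_rot: [2.29, 2.145, 0.007]
force: [0.8, 0.1, -2.9]
width: 0.284
gripper_force: 35.0
```

Run:
```python
from h import *
im=cams.get_image("side")[:,:,::-1]; im2=cams.get_image("top")[:,:,::-1]
a=cv2.resize(im[110:310,280:460],(450,500)); b=cv2.resize(im2[170:310,300:480],(350,272))
cv2.imwrite("pics/e2.png",np.hstack([a,cv2.copyMakeBorder(b,0,228,0,0,0)]))
```

```text
(no output)
```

View pics/e2.png

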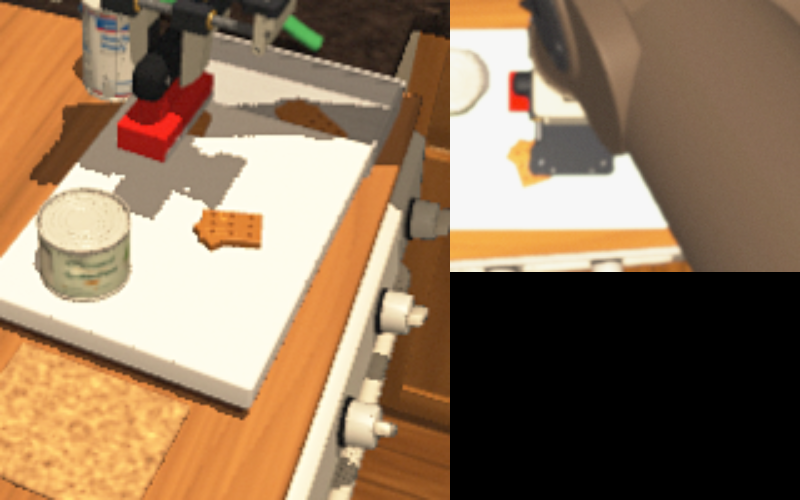

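The NW piece has moved into the cleared lane at crop (195–262, 210–250), and a piece is visible in the tray at (310,118). Locating it.

Run:
```python
from h import *
px=np.array([(194,232),(203,211),(263,213),(261,248),(213,250)])/2.5+[280,110]
P=ray("side",px,.083)[:,:2]*1000-[532.5,3]
print(np.round(np.c_[P@[.998,-.059],P@[.059,.998]]))
```

```text
[[-17.  31.]
 [-14.   3.]
 [-61. -17.]
 [-75.  24.]
 [-40.  44.]]
```

>>> step_arm:
  steps:
    - [-5, 6.1, 0, 0, 0, 0.105]
    - [-5, 6.1, 0, 0, 0, 0.105]
    - [-5, 6.1, 0, 0, 0, 0.105]
    - [-5, 6.1, 0, 0, 0, 0.105]
    - [-5, 6.1, 0, 0, 0, 0.105]
    - [-5, 6.1, 0, 0, 0, 0.105]
    - [-5, 6.1, 0, 0, 0, 0.105]
    - [-5, 6.1, 0, 0, 0, 0.105]
    - [-5, 6.1, 0, 0, 0, 0.105]
    - [-5, 6.1, 0, 0, 0, 0.105]
    - [-5, 6.1, 0, 0, 0, 0.105]
    - [-5, 6.1, 0, 0, 0, 0.105]
    - [-5, 6.1, 0, 0, 0, 0.105]
    - [-5, 6.1, 0, 0, 0, 0.105]
    - [-5, 6.1, 0, 0, 0, 0.105]
    - [0, 0, 0, 0, 0, 0]
    - [0, 0, 0, 0, 0, 0]

```text
clock: 17.68
position: [0.4831, 0.0798, 0.198]
ee_rot: [-0.1, -3.138, -0.0]
force: [1.6, -1.5, -2.9]
width: 0.28
gripper_force: 35.0
```

>>> step_arm:
  steps:
    - [2, 2, -10, 0, 0, 0]
    - [0, 0, -12, 0, 0, 0]
    - [0, 0, -12, 0, 0, 0]
    - [0, 0, -12, 0, 0, 0]
    - [0, 0, -12, 0, 0, 0]
    - [0, 0, -8, 0, 0, 0]
    - [0, 0, -4, 0, 0, 0]
    - [0, 0, -2, 0, 0, 0]
    - [0, 0, 0, 0, 0, 0]
    - [0, 0, 0, 0, 0, 0]

```text
clock: 18.52
position: [0.4857, 0.0822, 0.1273]
ee_rot: [0.096, 3.139, 0.0]
force: [0.5, -0.5, -2.9]
width: 0.281
gripper_force: 35.0
```

>>> step_arm:
  steps:
    - [0, 0, -2, 0, 0, 0]
    - [0, 0, -1.2, 0, 0, 0]
    - [-0.3, -5, 0, 0, 0, 0]
    - [-0.6, -10, 0, 0, 0, 0]
    - [-0.6, -10, 0, 0, 0, 0]
    - [-0.6, -10, 0, 0, 0, 0]
    - [-0.6, -10, 0, 0, 0, 0]
    - [-0.6, -10, 0, 0, 0, 0]
    - [-0.6, -10, 0, 0, 0, 0]
    - [-0.6, -10, 0, 0, 0, 0]
    - [-0.6, -10, 0, 0, 0, 0]
    - [-0.6, -10, 0, 0, 0, 0]
    - [-0.6, -10, 0, 0, 0, 0]
    - [-0.6, -10, 0, 0, 0, 0]

```text
clock: 19.68
position: [0.4784, -0.034, 0.1237]
ee_rot: [-0.096, -3.14, -0.0]
force: [-0.5, 0.4, -2.0]
width: 0.279
gripper_force: 35.0
```

>>> step_arm:
  steps:
    - [-0.6, -10, 0, 0, 0, 0]
    - [-0.6, -10, 0, 0, 0, 0]
    - [-0.6, -10, 0, 0, 0, 0]
    - [-0.6, -10, 0, 0, 0, 0]
    - [-0.6, -10, 0, 0, 0, 0]
    - [-0.6, -10, 0, 0, 0, 0]
    - [-0.6, -10, 0, 0, 0, 0]
    - [-0.6, -10, 0, 0, 0, 0]
    - [-0.6, -10, 0, 0, 0, 0]
    - [-0.6, -10, 0, 0, 0, 0]
    - [-0.6, -10, 0, 0, 0, 0]
    - [-0.6, -10, 0, 0, 0, 0]
    - [-0.6, -10, 0, 0, 0, 0]
    - [-0.6, -10, 0, 0, 0, 0]
    - [-0.3, -7, 0, 0, 0, 0]
    - [0, 0, 0, 0, 0, 0]

```text
clock: 21.02
position: [0.4696, -0.1821, 0.1235]
ee_rot: [-0.099, -3.14, 0.001]
force: [-0.3, -0.1, -3.1]
width: 0.28
gripper_force: 35.0
```

>>> step_arm:
  steps:
    - [0, 0, 10, 0, 0, 0]
    - [0, 0, 15, 0, 0, 0]
    - [0, 0, 20, 0, 0, 0]
    - [0, 0, 5, 0, 0, 0]
    - [5, 20, 0, 0, 0, 0]
    - [15, 20, 0, 0, 0, 0]
    - [15, 20, 0, 0, 0, 0]
    - [15, 20, 0, 0, 0, 0]
    - [15, 20, 0, 0, 0, 0]
    - [15, 20, 0, 0, 0, 0]
    - [15, 12, 0, 0, 0, 0]
    - [10, 0, 0, 0, 0, 0]
    - [0, 0, 0, 0, 0, 0]
    - [0, 0, 0, 0, 0, 0]

```text
clock: 22.18
position: [0.5747, -0.0481, 0.1734]
ee_rot: [-0.095, -3.139, 0.0]
force: [-0.6, -0.6, -2.9]
width: 0.283
gripper_force: 35.0
```

Run:
```python
from h import *
snap("side","e3.png",(280,110,460,310),3)
```

```text
(no output)
```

View pics/e3.png

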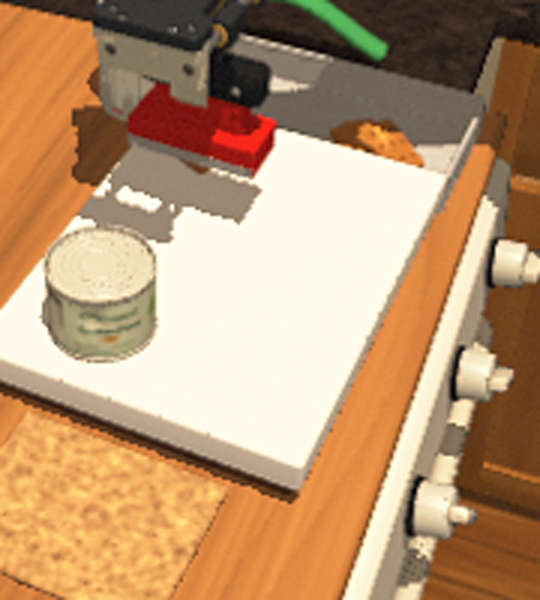

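The third piece is in the tray and only NE remains on the block, partly visible at (195,165) under the scraper. Now setting the foot down behind NE.

>>> step_arm:
  steps:
    - [5, 6, 0, 0, 0, 0]
    - [4, 6, 0, 0, 0, 0]
    - [0, 0, -12, 0, 0, 0]
    - [0, 0, -12, 0, 0, 0]
    - [0, 0, -10, 0, 0, 0]
    - [0, 0, -7, 0, 0, 0]
    - [0, 0, -4, 0, 0, 0]
    - [0, 0, -2, 0, 0, 0]
    - [0, 0, 0, 0, 0, 0]
    - [0, 0, 0, 0, 0, 0]

```text
clock: 23.07
position: [0.584, -0.0359, 0.1269]
ee_rot: [0.096, 3.14, 0.0]
force: [-0.5, 0.2, -2.2]
width: 0.286
gripper_force: 35.0
```

>>> step_arm:
  steps:
    - [0, 0, -2, 0, 0, 0]
    - [0, 0, -1, 0, 0, 0]
    - [-0.3, -5, 0, 0, 0, 0]
    - [-0.6, -10, 0, 0, 0, 0]
    - [-0.6, -10, 0, 0, 0, 0]
    - [-0.6, -10, 0, 0, 0, 0]
    - [-0.6, -10, 0, 0, 0, 0]
    - [-0.6, -10, 0, 0, 0, 0]
    - [-0.6, -10, 0, 0, 0, 0]
    - [-0.6, -10, 0, 0, 0, 0]
    - [-0.6, -10, 0, 0, 0, 0]
    - [-0.6, -10, 0, 0, 0, 0]
    - [-0.6, -10, 0, 0, 0, 0]
    - [-0.6, -10, 0, 0, 0, 0]
    - [-0.6, -10, 0, 0, 0, 0]
    - [-0.6, -10, 0, 0, 0, 0]
    - [-0.6, -10, 0, 0, 0, 0]
    - [-0.3, -5, 0, 0, 0, 0]
    - [0, 0, 0, 0, 0, 0]

```text
clock: 24.65
position: [0.5745, -0.1879, 0.1235]
ee_rot: [-0.099, -3.14, 0.001]
force: [0.1, 0.8, -3.0]
width: 0.283
gripper_force: 35.0
```

>>> step_arm:
  steps:
    - [0, 0, 10, 0, 0, 0]
    - [0, 0, 15, 0, 0, 0]
    - [0, 0, 20, 0, 0, 0]
    - [0, 0, 20, 0, 0, 0]
    - [0, 0, 20, 0, 0, 0]
    - [-15, 20, 0, 0, 0, 0]
    - [-15, 20, 0, 0, 0, 0]
    - [-10, 25, 0, 0, 0, 0]
    - [-10, 25, 0, 0, 0, 0]
    - [-10, 25, 0, 0, 0, 0]
    - [-10, 25, 0, 0, 0, 0]
    - [-10, 25, 0, 0, 0, 0]
    - [0, 25, 0, 0, 0, 0]
    - [0, 25, 0, 0, 0, 0]
    - [0, 25, 0, 0, 0, 0]
    - [0, 25, 0, 0, 0, 0]
    - [0, 25, 0, 0, 0, 0]
    - [0, 0, 0, 0, 0, 0]

```text
clock: 26.15
position: [0.4938, 0.1112, 0.2104]
ee_rot: [0.083, 3.139, 0.006]
force: [0.3, -0.5, -1.4]
width: 0.28
gripper_force: 35.0
```

Run:
```python
from h import *
im=cams.get_image("side"); cv2.imwrite("pics/f.png",im[:,:,::-1])
h=cv2.cvtColor(im,cv2.COLOR_RGB2HSV); m=((h[:,:,0]>5)&(h[:,:,0]<22)&(h[:,:,1]>110)).astype(np.uint8)
# mask polygons of block top and tray opening in the image
def poly(bx,by,z):
    c=np.array([(x,y) for x,y in zip(bx,by)]); P=np.array([532.5,3])+c[:,:1]*[.998,-.059]+c[:,1:]*[.059,.998]
    return proj("side",np.c_[P/1000,np.full(len(P),z)])
for n,(b,z) in dict(block=((-157,157),.075),tray=((-280,-168),.066)).items():
    q=np.zeros_like(m); cv2.fillPoly(q,[np.round(poly([-115,115,115,-115],[b[0],b[0],b[1],b[1]],z)).astype(int)],1)
    k,l,st,ce=cv2.connectedComponentsWithStats(m*q)
    for i in range(1,k):
        if st[i,4]>8: print(n,st[i].tolist(),ce[i].round(), "z.035/.075",(ray("side",[ce[i]],.04)[0,:2]*1000).round())
```

```text
block [340, 144, 7, 4, 19] [343. 146.] z.035/.075 [ 639. -200.]
block [367, 160, 5, 9, 28] [369. 164.] z.035/.075 [ 551. -154.]
block [314, 222, 6, 2, 11] [316. 222.] z.035/.075 [592.  83.]
tray [353, 132, 5, 4, 11] [355. 133.] z.035/.075 [ 630. -266.]
tray [342, 140, 8, 6, 31] [345. 143.] z.035/.075 [ 638. -216.]
tray [375, 140, 10, 9, 43] [380. 143.] z.035/.075 [ 552. -249.]
tray [390, 150, 31, 16, 276] [405. 156.] z.035/.075 [ 477. -217.]
```

>>> step_arm:
  steps:
    - [0, 14.2, 0, 0, 0, 0]
    - [0, 14.2, 0, 0, 0, 0]
    - [0, 14.2, 0, 0, 0, 0]
    - [0, 14.2, 0, 0, 0, 0]
    - [8.5, 14.2, -5, 0, 0, -0.054]
    - [8.5, 14.2, -5, 0, 0, -0.054]
    - [8.5, 14.2, -5, 0, 0, -0.054]
    - [8.5, 14.2, -5, 0, 0, -0.054]
    - [8.5, 0, -5, 0, 0, -0.054]
    - [8.5, 0, -5, 0, 0, -0.054]
    - [8.5, 0, -5, 0, 0, -0.054]
    - [8.5, 0, -5, 0, 0, -0.054]
    - [0, 0, 0, 0, 0, 0]
    - [0, 0, 0, 0, 0, 0]

```text
clock: 27.37
position: [0.5626, 0.2173, 0.1689]
ee_rot: [-0.764, -3.047, 0.001]
force: [0.6, 0.6, -2.7]
width: 0.28
gripper_force: 35.0
```

```bash
cat > chk.py <<'E'
from h import *
for cam in ("side","top"):
    im=cams.get_image(cam); cv2.imwrite("pics/f_%s.png"%cam,im[:,:,::-1])
    h=cv2.cvtColor(im,cv2.COLOR_RGB2HSV); m=((h[:,:,0]>5)&(h[:,:,0]<22)&(h[:,:,1]>110)).astype(np.uint8)
    w=(h[:,:,1]<40)&(h[:,:,2]>200)
    for n,(b0,b1,z) in dict(block=(-155,157,.075),tray=(-280,-168,.066)).items():
        c=np.array([(-115,b0),(115,b0),(115,b1),(-115,b1)]); P=np.array([532.5,3])+c[:,:1]*[.998,-.059]+c[:,1:]*[.059,.998]
        q=np.zeros_like(m); cv2.fillPoly(q,[np.round(proj(cam,np.c_[P/1000,np.full(4,z)])).astype(int)],1)
        k,l,st,ce=cv2.connectedComponentsWithStats(m*q)
        print(cam,n,"area",q.sum(),"white",(w&(q>0)).sum())
        for i in range(1,k):
            if st[i,4]>8: print("  ",st[i].tolist(),"mean rgb",im[l==i].mean(0).round(),"xy",(ray(cam,[ce[i]],z if n=="block" else .045)[0,:2]*1000).round())
E
python3 chk.py
```

```text
side block area 10603 white 4661
   [291, 183, 33, 20, 80] mean rgb [95. 72. 37.] xy [633.  37.]
   [312, 193, 7, 9, 27] mean rgb [128.  97.  47.] xy [611.  44.]
   [284, 211, 4, 8, 20] mean rgb [147. 110.  51.] xy [645. 118.]
side tray area 2480 white 39
   [358, 136, 18, 16, 181] mean rgb [223. 137.  59.] xy [ 581. -226.]
   [390, 150, 31, 16, 274] mean rgb [116.  70.  34.] xy [ 475. -211.]
top block area 13315 white 2258
top tray area 4683 white 2342
   [426, 205, 11, 15, 40] mean rgb [246. 194.  97.] xy [ 577. -212.]
   [437, 205, 6, 3, 9] mean rgb [247. 196.  71.] xy [ 592. -240.]
   [444, 205, 5, 7, 18] mean rgb [247. 198.  77.] xy [ 587. -255.]
   [436, 209, 13, 8, 32] mean rgb [247. 201.  93.] xy [ 572. -244.]
   [418, 240, 26, 34, 575] mean rgb [170. 109.  56.] xy [ 472. -200.]
```

Run:
```python
from h import *
im=cv2.imread("pics/f_top.png")[:,:,::-1]
h=cv2.cvtColor(np.ascontiguousarray(im),cv2.COLOR_RGB2HSV); m=((h[:,:,0]>5)&(h[:,:,0]<22)&(h[:,:,1]>110))
for v in range(236,280,3): r=np.where(m[v,405:455])[0]+405; print(v,r.min() if len(r) else None,r.max() if len(r) else None, end=" | ")
w=lambda by,z:proj("top",[[ (532.5+bx*.998+by*.059)/1000,(3-bx*.059+by*.998)/1000,z] for bx in(-20,-60,-90)]).round(1).tolist()
print("\nblock edge",w(-160,.075),"\nwall in",w(-168,.066),"\nwall out",w(-165,.066))
for u in (412,415,417,418,419,420,421,422,424): print(u,im[250,u],im[262,u])
```

```text
236 None None | 239 None None | 242 431 439 | 245 423 442 | 248 424 443 | 251 421 442 | 254 418 441 | 257 418 439 | 260 418 438 | 263 418 436 | 266 418 434 | 269 420 432 | 272 425 430 | 275 None None | 278 None None | 
block edge [[413.1, 243.1], [413.9, 260.5], [414.5, 273.7]] 
wall in [[415.5, 243.5], [416.3, 260.7], [417.0, 273.7]] 
wall out [[414.2, 243.5], [415.1, 260.7], [415.7, 273.7]]
412 [219 201 179] [223 209 186]
415 [161 146 134] [160 146 133]
417 [170 156 145] [158 127 105]
418 [167 153 140] [155 110  75]
419 [169 150 138] [152  99  51]
420 [163 139 124] [155  97  49]
421 [160 131 113] [164 103  53]
422 [154 118  96] [165 104  46]
424 [148  97  52] [168 104  50]
```

All four pieces lie inside the tray: three at about (472, −205) and one at (580, −226). Standing the scraper back on the trivet.

>>> step_arm:
  steps:
    - [1, 5, -8, 0, 0, 0]
    - [0.4, 3.4, -10, 0, 0, 0]
    - [0, 0, -12, 0, 0, 0]
    - [0, 0, -12, 0, 0, 0]
    - [0, 0, -12, 0, 0, 0]
    - [0, 0, -10, 0, 0, 0]
    - [0, 0, -6, 0, 0, 0]
    - [0, 0, -4, 0, 0, 0]
    - [0, 0, -3, 0, 0, 0]
    - [0, 0, 0, 0, 0, 0]
    - [0, 0, 0, 0, 0, 0]

```text
clock: 28.38
position: [0.5644, 0.2262, 0.092]
ee_rot: [0.766, 3.046, 0.001]
force: [-0.1, 0.4, -2.7]
width: 0.28
gripper_force: 35.0
```

>>> step_arm:
  steps:
    - [0, 0, -2, 0, 0, 0]
    - [0, 0, -2, 0, 0, 0]
    - [0, 0, -1.5, 0, 0, 0]
    - [0, 0, -0.7, 0, 0, 0]
    - [0, 0, 0, 0, 0, 0]
    - [0, 0, 0, 0, 0, 0]

```text
clock: 28.88
position: [0.5643, 0.2259, 0.0857]
ee_rot: [0.766, 3.046, -0.0]
force: [0.4, -0.8, -0.6]
width: 0.282
gripper_force: 35.0
```

>>> step_arm:
  steps:
    - [0, 0, 0, 0, 0, 0]
    - [0, 0, 0, 0, 0, 0]
    - [0, 0, 0, 0, 0, 0]
    - [0, 0, 0, 0, 0, 0]
    - [0, 0, 0, 0, 0, 0]
    - [0, 0, 0, 0, 0, 0]
    - [0, 0, 0, 0, 0, 0]
    - [0, 0, 0, 0, 0, 0]
    - [0, 0, 0, 0, 0, 0]
    - [0, 0, 0, 0, 0, 0]
    - [0, 0, 0, 0, 0, 0]
    - [0, 0, 0, 0, 0, 0]
  gripper: 1

```text
clock: 29.88
position: [0.5642, 0.226, 0.0855]
ee_rot: [0.767, 3.047, 0.0]
force: [-0.0, 0.2, -0.2]
width: 0.994
gripper_force: 0.0
```

>>> step_arm:
  steps:
    - [0, 0, 5, 0, 0, 0]
    - [0, 0, 10, 0, 0, 0]
    - [0, 0, 15, 0, 0, 0]
    - [0, 0, 20, 0, 0, 0]
    - [0, 0, 20, 0, 0, 0]
    - [0, 0, 20, 0, 0, 0]
    - [0, 0, 20, 0, 0, 0]
    - [0, 0, 20, 0, 0, 0]
    - [-10, -20, 10, 0, 0, 0]
    - [-12, -26, 0, 0, 0, -0.07]
    - [-12, -26, 0, 0, 0, -0.07]
    - [-12, -26, 0, 0, 0, -0.07]
    - [-12, -26, 0, 0, 0, -0.07]
    - [-12, -26, 0, 0, 0, -0.07]
    - [-12, -26, 0, 0, 0, -0.07]
    - [-12, -26, 0, 0, 0, -0.07]
    - [-12, -26, 0, 0, 0, -0.07]
    - [-12, -26, 0, 0, 0, -0.07]

```text
clock: 31.38
position: [0.4456, -0.0288, 0.2266]
ee_rot: [1.676, 2.656, 0.001]
force: [0.0, -0.5, 0.0]
width: 1.001
gripper_force: 0.0
```

>>> step_arm:
  steps:
    - [-12, -26, 0, 0, 0, -0.07]
    - [-12, -26, 0, 0, 0, -0.07]
    - [-12, -26, 0, 0, 0, -0.07]
    - [-12, -26, 0, 0, 0, -0.07]
    - [-12, -26, 0, 0, 0, -0.07]
    - [-12, -26, 0, 0, 0, -0.07]
    - [-12, -26, 0, 0, 0, -0.07]
    - [-12, -26, 0, 0, 0, -0.07]
    - [-12, -26, 0, 0, 0, -0.07]
    - [-12, -26, 0, 0, 0, -0.07]
    - [-12, -26, 0, 0, 0, -0.07]
    - [-12, -26, 0, 0, 0, -0.07]
    - [-12, -26, 0, 0, 0, -0.07]
    - [-12, -26, 0, 0, 0, -0.07]
    - [-12, -26, 0, 0, 0, -0.07]
    - [-12, -26, 0, 0, 0, -0.07]
    - [-12, -26, 0, 0, 0, -0.07]
    - [0, 0, 0, 0, 0, 0]

```text
clock: 32.88
position: [0.239, -0.4749, 0.2264]
ee_rot: [2.88, 1.249, -0.002]
force: [-1.1, 0.3, 0.1]
width: 1.001
gripper_force: 0.0
```

```bash
python3 chk.py
python3 - <<'E'
from h import *
# scraper/bystander change versus the first pictures
for c,f,s in(("top","t0",1),("side","s0",1)):
    a=cv2.resize(cv2.imread("pics/%s.png"%f),(640,400),interpolation=cv2.INTER_AREA); b=cv2.imread("pics/f_%s.png"%c)
    m=(cv2.absdiff(cv2.GaussianBlur(a,(5,5),0),cv2.GaussianBlur(b,(5,5),0)).max(2)>40).astype(np.uint8)
    k,l,st,ce=cv2.connectedComponentsWithStats(m)
    print(c,[st[i].tolist() for i in range(1,k) if st[i,4]>25])
    hs=cv2.cvtColor(b,cv2.COLOR_BGR2HSV); r=((hs[:,:,0]<4)|(hs[:,:,0]>175))&(hs[:,:,1]>170)&(hs[:,:,2]>80)
    hs0=cv2.cvtColor(a,cv2.COLOR_BGR2HSV); r0=((hs0[:,:,0]<4)|(hs0[:,:,0]>175))&(hs0[:,:,1]>170)&(hs0[:,:,2]>80)
    for q in(r0,r): q=q[150:330,200:400]; y,x=np.where(q); print(" red",len(x),x.mean()+200,y.mean()+150)
E
```

```text
side block area 10603 white 9050
   [314, 222, 6, 2, 11] mean rgb [165. 124.  72.] xy [578. 114.]
side tray area 2480 white 51
   [358, 136, 18, 16, 181] mean rgb [208. 123.  52.] xy [ 581. -226.]
   [390, 149, 31, 17, 282] mean rgb [203. 120.  54.] xy [ 475. -211.]
top block area 13315 white 12199
top tray area 4683 white 0
   [426, 204, 24, 16, 305] mean rgb [190. 117.  50.] xy [ 581. -232.]
   [418, 239, 26, 36, 599] mean rgb [191. 119.  50.] xy [ 473. -201.]
top [[330, 198, 26, 26, 424], [376, 201, 28, 23, 406], [425, 204, 25, 17, 342], [417, 239, 28, 36, 676], [292, 244, 22, 22, 408], [379, 246, 24, 20, 386], [622, 333, 16, 7, 59], [633, 379, 7, 19, 78], [594, 383, 10, 9, 53], [415, 394, 7, 6, 29]]
 red 282 254.10283687943263 230.82269503546098
 red 277 254.28880866425993 231.3285198555957
side [[539, 0, 47, 29, 526], [574, 0, 13, 14, 112], [506, 4, 35, 52, 973], [557, 25, 35, 16, 404], [542, 26, 6, 11, 36], [568, 38, 17, 12, 85], [544, 49, 15, 21, 177], [357, 136, 19, 16, 224], [389, 149, 33, 17, 334], [338, 150, 27, 19, 311], [382, 163, 22, 18, 297], [318, 179, 26, 15, 292], [343, 217, 30, 23, 456], [307, 252, 12, 20, 47]]
 red 859 299.66356228172293 277.2107101280559
 red 875 300.25714285714287 276.8857142857143
```

The image differences show only the pieces moved. The block is clear, the scraper is back in its original pose on the trivet, and the two tins and the jar haven't moved.

```bash
python3 -c "
from cell import job
print(job.sign_off())"
```

```text
the job is handed in; nothing more can be done
None
```

I handed the job in at about 33 s: all four crispbread pieces are in the tray, the scraper is standing on the trivet again, and camera checks show the two tins and the honey jar have not moved.

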